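Pack the frilled candlestick set into its gift tray

TASK

Pack the three candlesticks with frilled round feet into the wooden gift tray, each standing upright in the ring that suits its foot: the largest in the largest ring, the medium in the medium one, the smallest in the smallest. They are ceramic, so set them down gently rather than dropping them, and leave the three square-footed look-alikes standing where they are.

Things in the scene. Friction and masses are not known exactly. Their poses are not given: they have to be found in the camera images.
- stick_large: The large of the three FRILLED candlesticks, pale pink ceramic, standing loose on the table: 122 mm tall, round wavy-edged foot 70 mm across, 0.15 to 0.45 kg. Top 36 mm: plain round cup, 30 mm across, good to grip from above; below it an 8 mm thick collar (round and wavy-edged, 42 mm across), a 24 mm stem and a 10 mm thick foot. Origin: centre of the foot's underside, z up.
- stick_medium: The medium of the three FRILLED candlesticks, pale pink ceramic, standing loose on the table: 106 mm tall, round wavy-edged foot 58 mm across, 0.15 to 0.45 kg. Top 36 mm: plain round cup, 30 mm across, good to grip from above; below it an 8 mm thick collar (round and wavy-edged, 42 mm across), a 24 mm stem and a 10 mm thick foot. Origin: centre of the foot's underside, z up.
- stick_small: The small of the three FRILLED candlesticks, pale pink ceramic, standing loose on the table: 90 mm tall, round wavy-edged foot 46 mm across, 0.15 to 0.45 kg. Top 36 mm: plain round cup, 30 mm across, good to grip from above; below it an 8 mm thick collar (round and wavy-edged, 42 mm across), a 24 mm stem and a 10 mm thick foot. Origin: centre of the foot's underside, z up.
- square_large: Look-alike that does not belong to the set: same pale pink ceramic and same height (122 mm) but a straight-edged SQUARE foot, 64 mm a side, 0.15 to 0.45 kg; must stay where it stands. Top 36 mm: plain round cup, 30 mm across, good to grip from above; below it an 8 mm thick collar (square, 34 mm a side), a 24 mm stem and a 10 mm thick foot. Origin: centre of the foot's underside, z up.
- square_medium: Look-alike that does not belong to the set: same pale pink ceramic and same height (106 mm) but a straight-edged SQUARE foot, 54 mm a side, 0.15 to 0.45 kg; must stay where it stands. Top 36 mm: plain round cup, 30 mm across, good to grip from above; below it an 8 mm thick collar (square, 34 mm a side), a 24 mm stem and a 10 mm thick foot. Origin: centre of the foot's underside, z up.
- square_small: Look-alike that does not belong to the set: same pale pink ceramic and same height (90 mm) but a straight-edged SQUARE foot, 44 mm a side, 0.15 to 0.45 kg; must stay where it stands. Top 36 mm: plain round cup, 30 mm across, good to grip from above; below it an 8 mm thick collar (square, 34 mm a side), a 24 mm stem and a 10 mm thick foot. Origin: centre of the foot's underside, z up.
- ring_large: The large of three light-wood rings fixed to the floor of the tray, in any order along it, 98 mm apart centre to centre: 88 mm across inside, 96 mm outside, 8 mm high, open to the tray floor. Place for the large frilled candlestick (70 mm foot). Origin: ring's centre on the tray floor, 5 mm above the table; z up.
- ring_medium: The medium of three light-wood rings fixed to the floor of the tray, in any order along it, 98 mm apart centre to centre: 76 mm across inside, 84 mm outside, 8 mm high, open to the tray floor. Place for the medium frilled candlestick (58 mm foot). Origin: ring's centre on the tray floor, 5 mm above the table; z up.
- ring_small: The small of three light-wood rings fixed to the floor of the tray, in any order along it, 98 mm apart centre to centre: 64 mm across inside, 72 mm outside, 8 mm high, open to the tray floor. Place for the small frilled candlestick (46 mm foot). Origin: ring's centre on the tray floor, 5 mm above the table; z up.
- tray: The gift tray: a dark wooden open box fixed to the table, 310 mm along its own x by 116 mm along its y, walls 5 mm thick and 24 mm high over the table, floor 5 mm thick. Origin at the centre of its underside. Rings in a row along its x. Low oddments (to 20 mm high) lie between the candlesticks; taller things stand around the edges of the table.

How it is judged:
By the outcome, as a careful person would: the job done as asked, in the order asked, and still so for the second after the job is handed in, with the robot touching nothing.
It also fails if it takes over 96 s, if anything falls off the work surface, if the arm or the gripper's body presses on something with over 40 N, if the wrist force passes 120 N, or if a joint passes its speed limit or range.

ROBOT

A 7-joint arm with a two-finger parallel gripper is mounted at the origin on the work surface. World frame = base frame: x ahead of the robot, y to its left, z up, the work surface at z = 0. Lengths are in m, angles in rad, forces in N, time in s.
With the tool pointing down it reaches from about 0.425 to 1.025 m from the base axis. Payload 3.6 kg.
Tool frame: the origin (TCP) lies at the very end of the fingers, on their centre line; the grasp point (between the pads) lies 19 mm behind it (env.pinch_z is the distance from the TCP to the grasp point, in m); z points along the fingers, y is the line along which they close (so a half turn about z gives the same grasp; the last joint's range is limited). The gripper opens to 85 mm and grips with 20 to 120 N. Pads are 22 mm wide; open, the fingers measure 114 mm over their backs; the gripper's body (76 mm by 85 mm) begins 54 mm behind the grasp point. The pads swing forward as they close: fully open they stand 13 mm farther back than shut.
Start: joints at [1.159, 0.591, 0.048, 1.609, -0.033, 0.943, -0.034], TCP at [0.227, -0.688, 0.231] pointing down, gripper open.
Joint ranges: [-2.69, 2.69], [-0.47, 2.24], [-1.27, 1.36], [0.19, 2.51], [-1.53, 4.68], [0.08, 2.07], [-3.09, 3.09]. Speed limits (rad/s): [2.57, 2.57, 3.14, 3.14, 3.14, 3.14, 3.14].

INTERFACE

Orientations are given as a rotation vector (axis times angle).
In Python, from cell import env gives the robot as it stands.
- The arm moves only by the tool play_rows, never from a script. Its argument "motion" is a list of rows, each a list of 6 numbers: the shift along the world's x, y, z in mm, then the turn, a rotation vector about the world's x, y, z in degrees. A call has 1 to 5 rows; each row shifts and turns the commanded pose from where the row before left it; what a row does not reach is not made up. A row lasts 1/10 s, in which the tool goes at most 50 mm and 8.59 degrees, less where a joint would pass 70% of its speed; a pose out of reach is approached as far as the arm can. A call with a gripper value outside its range is refused whole. "gripper" is the opening, from 0 (shut) to 1 (fully open), set as the call begins (left out, the last holds). The fingers move at their own pace and stop on an object; "grip_force" is the grip in N (left out, the last holds). Time passes only in rows, so rows that do not move let the fingers close. It gives the time, the measured TCP pose, the force, the opening and the grip force at its end, in the units of the state.
- env.get_state(): the state, without advancing time (a new reading comes with each control period).
- env.snapshot(name): name is "scene" or "top" or "wrist"; returns a dict with "image" (400x640x3 uint8, red, green, blue), "fx", "fy", "cx", "cy" (pixels), "pose" (4x4, takes a point from camera to world coordinates); the wrist camera has in their place "tool_from_camera" (4x4, takes a point from camera to tool coordinates, whose origin is the TCP and whose axes are the flange's). Camera axes: x right, y down, z forward; pixel columns grow to the right and rows downward; lengths in m; the calibration is good to about 2 mm. A picture is of the moment at which its call begins: read the wrist's pose just before it. There is no depth.
- env.finish_job(): hands the job in; it is judged then, once.
Trained networks look in a picture, given as the dict that the camera call returned (one of the last four; its "shot" number tells which), for a name from the list of things; names that differ only in an ending like _2 or _b are one class to them, and where a whole thing is asked for, a point or a joint stands for the part that bears it (a point fixed in the world has none). Each returns a list of dicts, best first, with "confidence" (0 to 1); they miss things now and then, are a little off and sometimes report something else, mostly with a low value. They report only what shows in the picture. A call takes as long as a camera call.
- env.find_in(picture, name): "position" ([x, y, z] in m, in world coordinates, good to about 4 mm: the middle of the surface that is visible of it).
- env.cut_out(picture, name): "region" (400x640 bool, what is visible of it).
The state is a dict: "time": time; "joints": joint angles; "qd": joint speeds; "effort": joint torques, N m; "tool_pos": TCP position; "tcp_rot": TCP orientation; "ft_force": force on the tool from outside, world axes, zero at the start; "ft_torque": the same for the moment, N m; "grip_width": opening from 0.0 (shut) to 1.0 (fully open); "gripper_force": force on a finger pad.
Only numpy, scipy, OpenCV 4.12 (cv2) and the standard library are available. Lean on these libraries where they do the work, as an engineer would, in place of code of your own. Each camera call takes 0.05 s, during which the arm holds its last target. There are 200 camera calls.

## Working session

There is one attempt and no reset: what is moved stays moved. The work goes in short steps, Python scripts to look and compute and a tool call to move; the robot and the scene stay as the last step left them, time stands still between calls to the robot, and variables do not carry over. Pictures are saved under pics/ and viewed, at most 14 in all, crops included, and the job is handed in when it is done.

Besides the shell and the picture viewer there is one more tool, called after ">>>" in YAML: its name, and indented under it one key for each argument. play_rows: Moves the arm, as the interface text tells. Its arguments: {"type":"object","properties":{"motion":{"type":"array"},"gripper":{"type":"number"},"grip_force":{"type":"number"}},"required":["motion"]}

```bash
mkdir -p pics; ls
cat > h.py <<'E'
from cell import env
import numpy as np, cv2
def save(p,n): cv2.imwrite('pics/'+n, p['image'][:,:,::-1])
def ray(p,u,v,z):
    T=np.array(p['pose']); d=T[:3,:3]@[(u-p['cx'])/p['fx'],(v-p['cy'])/p['fy'],1]; o=T[:3,3]
    return o+d*(z-o[2])/d[2]
def proj(p,X):
    T=np.linalg.inv(np.array(p['pose'])); c=T[:3,:3]@X+T[:3,3]
    return c[0]/c[2]*p['fx']+p['cx'], c[1]/c[2]*p['fy']+p['cy']
E
python3 - <<'E'
from h import *
s=env.get_state(); print(s['time'],s['tool_pos'],s['tcp_rot'])
for c in ['top','scene']:
    p=env.snapshot(c); save(p,c+'0.png'); print(c,np.round(p['pose'],3).tolist(),p['fx'])
    for n in ['stick_large','stick_medium','stick_small','square_large','square_medium','square_small','ring_large','ring_medium','ring_small','tray']:
        print(n,[(np.round(r['position'],3).tolist(),round(r['confidence'],2),np.round(proj(p,np.array(r['position']))).tolist()) for r in env.find_in(p,n)[:3]])
print(env.get_state()['time'])
E
```

```text
pics
0.0 [ 0.22695018 -0.68769521  0.2301501 ] [-3.09959549e+00 -4.98420000e-01  7.67968340e-04]
top [[-0.003, -0.998, 0.057, 0.522], [-1.0, 0.003, -0.007, 0.001], [0.007, -0.057, -0.998, 0.836], [0.0, 0.0, 0.0, 1.0]] 394.87336572258187
stick_large [([0.673, -0.013, 0.011], 0.76, [333.0, 153.0])]
stick_medium [([0.448, -0.016, 0.071], 0.89, [336.0, 263.0])]
stick_small [([0.661, -0.155, 0.062], 0.96, [406.0, 154.0])]
square_large [([0.556, -0.034, 0.014], 0.88, [344.0, 209.0])]
square_medium [([0.475, -0.177, 0.008], 0.63, [412.0, 247.0])]
square_small [([0.543, -0.322, 0.052], 0.81, [489.0, 214.0])]
ring_large [([0.536, 0.288, 0.013], 0.6, [189.0, 219.0])]
ring_medium [([0.44, 0.277, 0.015], 0.77, [193.0, 265.0])]
ring_small [([0.637, 0.29, 0.014], 0.59, [189.0, 170.0]), ([0.558, -0.03, 0.012], 0.28, [342.0, 207.0])]
tray [([0.542, 0.292, 0.003], 0.79, [189.0, 216.0])]
scene [[-0.872, 0.393, -0.293, 0.846], [0.49, 0.692, -0.53, 0.494], [-0.005, -0.605, -0.796, 0.777], [0.0, 0.0, 0.0, 1.0]] 409.31835206429565
stick_large [([0.684, -0.001, 0.022], 0.77, [280.0, 221.0])]
stick_medium [([0.45, -0.009, 0.044], 0.71, [367.0, 173.0])]
stick_small [([0.674, -0.155, 0.052], 0.81, [254.0, 165.0])]
square_large [([0.567, -0.033, 0.011], 0.59, [319.0, 194.0]), ([0.448, -0.008, 0.045], 0.27, [368.0, 173.0])]
square_medium [([0.472, -0.175, 0.037], 0.96, [324.0, 135.0])]
square_small []
ring_large [([0.54, 0.289, 0.014], 0.97, [410.0, 300.0])]
ring_medium [([0.442, 0.278, 0.01], 0.69, [444.0, 274.0])]
ring_small [([0.641, 0.3, 0.012], 0.51, [370.0, 330.0])]
tray [([0.642, 0.296, 0.012], 0.57, [368.0, 328.0])]
1.1
```

View pics/top0.png

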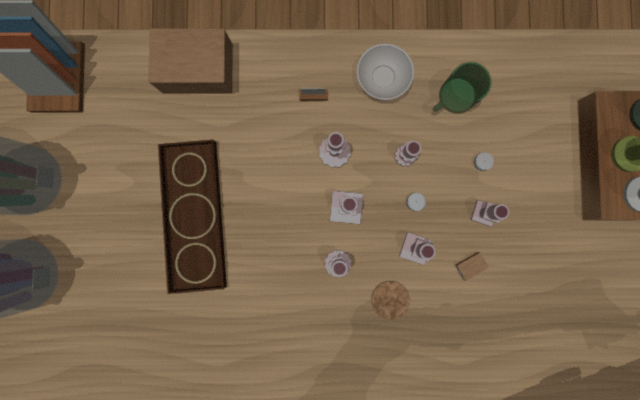

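View pics/scene0.png

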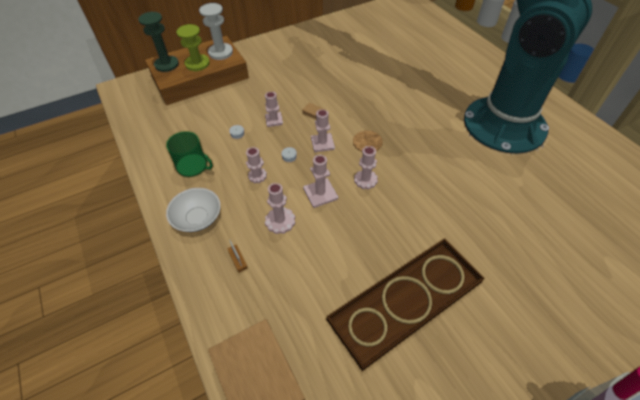

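The top view shows frilled feet at (335,150) large, (338,263) medium and (407,154) small. The square feet are at (347,207), (417,248) and (487,212), and the tray rings at (189,170) small, (192,216) large and (196,263) medium.

Run:
```python
from h import *
p=env.snapshot('top')
for n,z in [('ring_large',.013),('ring_medium',.013),('ring_small',.013)]:
    r=env.cut_out(p,n)
    if r:
        ys,xs=np.nonzero(r[0]['region']); (c,rad)=cv2.minEnclosingCircle(np.c_[xs,ys].astype(np.float32)); print(n,r[0]['confidence'],c,rad,ray(p,*c,z).round(4))
for n,u,v,z in [('L',336,139,.122),('M',340,268,.106),('S',414,148,.09)]: print(n,ray(p,u,v,z).round(4))
im=p['image'][:,:,::-1]
t=np.hstack([cv2.resize(im[y-25:y+25,x-25:x+25],(400,400),interpolation=cv2.INTER_NEAREST)[:, :266] if 0 else cv2.resize(im[y-30:y+30,x-13:x+13],(260,600),interpolation=cv2.INTER_CUBIC) for x,y in [(336,145),(339,265),(411,152)]])
cv2.imwrite('pics/crop.png',t)
w=env.snapshot('wrist'); print(np.round(w['tool_from_camera'],3).tolist(),w['fx'])
```

```text
ring_large 0.8 (191.9070281982422, 215.77638244628906) 23.399795532226562 [0.5417 0.282  0.013 ]
ring_medium 0.86 (195.4411163330078, 262.8453063964844) 20.638296127319336 [0.4445 0.2731 0.013 ]
ring_small 0.63 (189.0, 169.5) 17.670696258544922 [0.6385 0.2896 0.013 ]
L [ 0.6785 -0.0158  0.122 ]
M [ 0.4428 -0.0224  0.106 ]
S [ 0.6679 -0.1654  0.09  ]
[[-0.0, -0.954, -0.299, 0.076], [1.0, -0.001, 0.001, 0.0], [-0.001, -0.299, 0.954, -0.143], [0.0, 0.0, 0.0, 1.0]] 322.61073836085995
```

>>> play_rows:
  motion:
    - [25,45,5,0,0,-6]
    - [25,45,5,0,0,-6]
    - [25,45,5,0,0,-6]
    - [25,45,0,0,0,0]
    - [25,45,0,0,0,0]
  gripper: 0.75

```text
time: 1.85
tool_pos: [0.3493, -0.4689, 0.2463]
tcp_rot: [3.141, 0.007, 0.001]
ft_force: [1.0, -0.3, -0.2]
grip_width: 0.753
gripper_force: 0.0
```

>>> play_rows:
  motion:
    - [25,40,5,0,0,0]
    - [25,40,5,0,0,0]
    - [25,40,5,0,0,0]
    - [25,40,0,0,0,0]
    - [25,40,0,0,0,0]

```text
time: 2.35
tool_pos: [0.4744, -0.269, 0.2614]
tcp_rot: [3.141, 0.007, 0.002]
ft_force: [-0.3, -0.6, -0.7]
grip_width: 0.756
gripper_force: 0.0
```

>>> play_rows:
  motion:
    - [35,42,0,0,0,0]
    - [35,42,0,0,0,0]
    - [34,42,0,0,0,0]
    - [34,42,0,0,0,0]
    - [34,42,0,0,0,0]

```text
time: 2.85
tool_pos: [0.6329, -0.0755, 0.2611]
tcp_rot: [3.141, 0.007, 0.001]
ft_force: [0.8, -0.3, -0.5]
grip_width: 0.75
gripper_force: 0.0
```

>>> play_rows:
  motion:
    - [32,43,0,0,0,0]
    - [0,0,0,0,0,0]
    - [0,0,0,0,0,0]

```text
time: 3.15
tool_pos: [0.6621, -0.0348, 0.2605]
tcp_rot: [-3.141, -0.013, 0.0]
ft_force: [0.2, -1.5, -0.2]
grip_width: 0.751
gripper_force: 0.0
```

```bash
cat >> h.py <<'E'
from scipy.spatial.transform import Rotation as R
def wrist():
    s=env.get_state(); w=env.snapshot('wrist'); T=np.eye(4); T[:3,:3]=R.from_rotvec(s['tcp_rot']).as_matrix(); T[:3,3]=s['tool_pos']
    w['pose']=T@np.array(w['tool_from_camera']); return s,w
E
python3 - <<'E'
from h import *
s,w=wrist(); print(s['time'],s['tool_pos']); save(w,'w1.png')
for n in ['stick_large','square_large']: print(n,[(np.round(r['position'],3),r['confidence'],proj(w,r['position'])) for r in env.find_in(w,n)])
for e in [(.6785,-.0158,.122)]: print(proj(w,np.array(e)))
E
```

```text
3.15 [ 0.66211747 -0.0348232   0.26045583]
stick_large [(array([ 0.687, -0.017,  0.084]), 0.77, (np.float64(299.84471484435176), np.float64(150.11529232682093)))]
square_large [(array([ 0.574, -0.037,  0.019]), 0.71, (np.float64(318.19887753958415), np.float64(229.4534913451113)))]
(np.float64(295.84282167660774), np.float64(166.26045941106486))
```

View pics/w1.png

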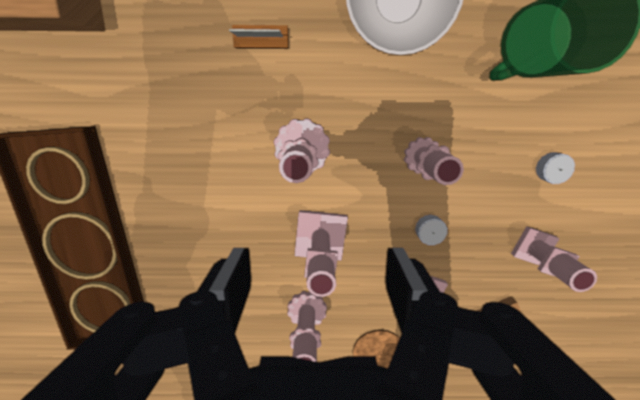

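The cup rim sits at (295,167), which matches the estimate to within a pixel. I'll align over it and descend.

>>> play_rows:
  motion:
    - [17,19,0,0,0,0]
    - [0,0,-40,0,0,0]
    - [0,0,-40,0,0,0]
    - [0,0,-40,0,0,0]
    - [0,0,-30,0,0,0]

```text
time: 3.8
tool_pos: [0.6767, -0.0205, 0.1087]
tcp_rot: [3.14, 0.003, -0.004]
ft_force: [0.3, -0.1, -0.1]
grip_width: 0.751
gripper_force: 0.0
```

>>> play_rows:
  motion:
    - [0,0,-19,0,0,0]
    - [0,0,0,0,0,0]
    - [0,0,0,0,0,0]

```text
time: 4.1
tool_pos: [0.6784, -0.0197, 0.0923]
tcp_rot: [3.141, 0.004, 0.0]
ft_force: [-0.4, 1.1, 0.5]
grip_width: 0.754
gripper_force: 0.0
```

>>> play_rows:
  motion:
    - [0,0,0,0,0,0]
    - [0,0,0,0,0,0]
    - [0,0,0,0,0,0]
    - [0,0,0,0,0,0]
    - [0,0,0,0,0,0]
  gripper: 0.1
  grip_force: 40

```text
time: 4.6
tool_pos: [0.6799, -0.0171, 0.0935]
tcp_rot: [-3.141, -0.008, -0.005]
ft_force: [-0.0, 1.8, 7.6]
grip_width: 0.337
gripper_force: 39.5
```

>>> play_rows:
  motion:
    - [0,0,15,0,0,0]
    - [0,0,30,0,0,0]
    - [0,10,30,0,0,0]
    - [-10,20,0,0,0,0]
    - [-15,30,0,0,0,0]

```text
time: 5.1
tool_pos: [0.6546, 0.0388, 0.1685]
tcp_rot: [3.139, -0.0, 0.005]
ft_force: [-1.0, 0.2, -3.5]
grip_width: 0.338
gripper_force: 39.9
```

>>> play_rows:
  motion:
    - [-20,40,0,0,0,0]
    - [-20,40,0,0,0,0]
    - [-20,40,0,0,0,0]
    - [-20,40,0,0,0,0]
    - [-15,30,0,0,0,0]

```text
time: 5.6
tool_pos: [0.5559, 0.2345, 0.1668]
tcp_rot: [-3.141, -0.012, 0.003]
ft_force: [-0.2, 0.9, -3.4]
grip_width: 0.335
gripper_force: 40.0
```

>>> play_rows:
  motion:
    - [-10,25,0,0,0,0]
    - [-8,20,0,0,0,0]
    - [0,4,0,0,0,0]
    - [0,0,0,0,0,0]
    - [0,0,0,0,0,0]

```text
time: 6.1
tool_pos: [0.5413, 0.2786, 0.1667]
tcp_rot: [3.14, 0.004, 0.0]
ft_force: [0.4, 0.4, -3.4]
grip_width: 0.342
gripper_force: 40.2
```

```bash
cat > look.py <<'E'
from h import *
import sys
s,w=wrist(); print(s['time'],s['tool_pos'],s['ft_force'],s['grip_width']); save(w,sys.argv[1])
p=env.snapshot('top')
for q,nm in [(w,'w'),(p,'t')]:
  for n in sys.argv[2:]:
    for r in env.cut_out(q,n)[:1]:
        ys,xs=np.nonzero(r['region']); (c,rad)=cv2.minEnclosingCircle(np.c_[xs,ys].astype(np.float32)); print(nm,n,round(r['confidence'],2),np.round(c),round(rad),ray(q,*c,.013).round(4))
E
python3 look.py w2.png ring_large ring_medium ring_small
```

```text
6.1 [0.54126283 0.278621   0.16674511] [ 0.38733415  0.38579131 -3.4149794 ] 0.34219513653414196
w ring_large 0.67 [312. 177.] 50 [0.5445 0.2828 0.013 ]
w ring_small 0.89 [303.  66.] 45 [0.6416 0.2905 0.013 ]
t ring_large 0.64 [194. 216.] 23 [0.5422 0.2787 0.013 ]
t ring_medium 0.68 [195. 264.] 20 [0.4423 0.2741 0.013 ]
t ring_small 0.59 [189. 170.] 17 [0.6375 0.2896 0.013 ]
```

View pics/w2.png

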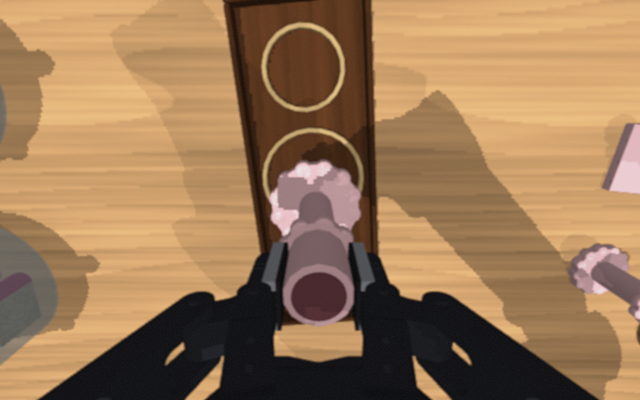

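The stick hangs upright, and its foot at (315,195) is over the large ring, centred at (312,177). A small shift of +2,+4 mm comes first, then a gentle descent.

>>> play_rows:
  motion:
    - [2,4,-20,0,0,0]
    - [0,0,-20,0,0,0]
    - [0,0,-15,0,0,0]
    - [0,0,-5,0,0,0]
    - [0,0,0,0,0,0]

```text
time: 7.0
tool_pos: [0.5421, 0.2846, 0.106]
tcp_rot: [3.141, 0.007, -0.003]
ft_force: [1.1, -0.4, -3.4]
grip_width: 0.338
gripper_force: 40.0
```

>>> play_rows:
  motion:
    - [0,0,-2,0,0,0]
    - [0,0,-2,0,0,0]
    - [0,0,-2,0,0,0]
    - [0,0,-1,0,0,0]
    - [0,0,0,0,0,0]

```text
time: 7.5
tool_pos: [0.5425, 0.285, 0.0998]
tcp_rot: [3.142, 0.007, -0.0]
ft_force: [-0.6, -0.1, -3.8]
grip_width: 0.334
gripper_force: 40.0
```

>>> play_rows:
  motion:
    - [0,0,-1,0,0,0]
    - [0,0,-1,0,0,0]
    - [0,0,0,0,0,0]

```text
time: 7.8
tool_pos: [0.5429, 0.2853, 0.0985]
tcp_rot: [-3.141, -0.007, -0.001]
ft_force: [-0.4, 0.2, 2.4]
grip_width: 0.34
gripper_force: 40.1
```

Touchdown is confirmed, so I'll release and rise.

>>> play_rows:
  motion:
    - [0,0,0,0,0,0]
    - [0,0,0,0,0,0]
    - [0,0,0,0,0,0]
    - [0,0,5,0,0,0]
  gripper: 0.7

```text
time: 8.2
tool_pos: [0.5422, 0.2847, 0.1024]
tcp_rot: [3.141, 0.007, -0.002]
ft_force: [0.6, -0.4, -0.9]
grip_width: 0.697
gripper_force: 0.0
```

>>> play_rows:
  motion:
    - [0,0,30,0,0,0]
    - [0,0,45,0,0,0]
    - [0,-10,45,0,0,0]
    - [-10,-40,25,0,0,0]
    - [-15,-45,0,0,0,0]

```text
time: 8.7
tool_pos: [0.5211, 0.1919, 0.2527]
tcp_rot: [-3.136, -0.012, -0.016]
ft_force: [0.2, -1.0, -0.5]
grip_width: 0.702
gripper_force: 0.0
```

>>> play_rows:
  motion:
    - [-15,-45,0,0,0,0]
    - [-15,-45,0,0,0,0]
    - [-15,-45,0,0,0,0]
    - [-15,-45,0,0,0,0]
    - [-15,-25,0,0,0,0]

```text
time: 9.2
tool_pos: [0.4413, -0.0189, 0.2483]
tcp_rot: [3.141, -0.0, 0.001]
ft_force: [-0.0, 0.1, 0.6]
grip_width: 0.701
gripper_force: 0.0
```

>>> play_rows:
  motion:
    - [0,0,0,0,0,0]
    - [0,0,0,0,0,0]
    - [0,0,0,0,0,0]

```text
time: 9.5
tool_pos: [0.4435, -0.0138, 0.2482]
tcp_rot: [-3.141, -0.01, -0.002]
ft_force: [0.0, 0.3, -0.1]
grip_width: 0.695
gripper_force: 0.0
```

Run:
```python
from h import *
s,w=wrist(); print(s['time'],s['tool_pos'],s['ft_force']); save(w,'w3.png')
print(proj(w,np.array([.4428,-.0224,.106])))
save(env.snapshot('top'),'top3.png')
```

```text
9.5 [ 0.4435061  -0.01384432  0.24817117] [ 0.01190026  0.34507885 -0.10650686]
(np.float64(326.47715050896426), np.float64(184.2217518135816))
```

View pics/w3.png

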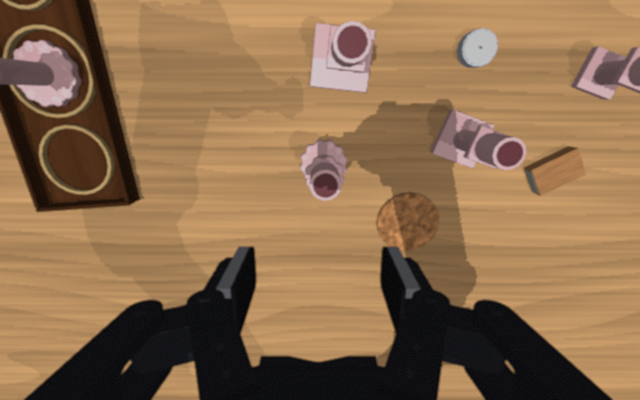

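View pics/top3.png

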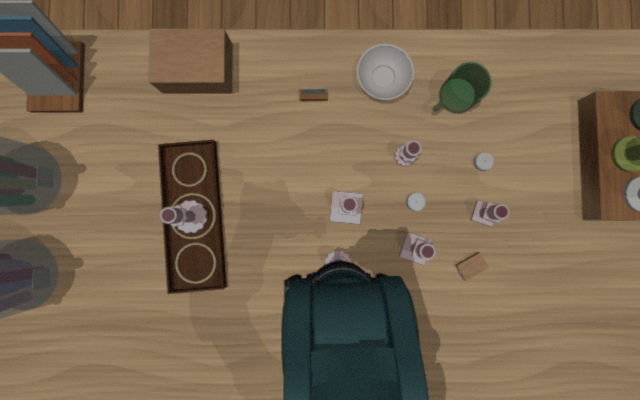

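The large stick stands in its ring. The medium cup rim at (325,184) matches the prediction of (326,184).

>>> play_rows:
  motion:
    - [0,-8,0,0,0,0]
    - [0,0,-40,0,0,0]
    - [0,0,-40,0,0,0]
    - [0,0,-40,0,0,0]
    - [0,0,-30,0,0,0]

```text
time: 10.1
tool_pos: [0.4424, -0.023, 0.0959]
tcp_rot: [3.141, 0.009, -0.002]
ft_force: [0.3, -0.1, 0.2]
grip_width: 0.703
gripper_force: 0.0
```

>>> play_rows:
  motion:
    - [0,0,-21,0,0,0]
    - [0,0,0,0,0,0]
    - [0,0,0,0,0,0]

```text
time: 10.4
tool_pos: [0.4428, -0.0231, 0.0768]
tcp_rot: [3.141, 0.008, -0.001]
ft_force: [-0.3, 0.2, 0.9]
grip_width: 0.696
gripper_force: 0.0
```

>>> play_rows:
  motion:
    - [0,0,0,0,0,0]
    - [0,0,0,0,0,0]
    - [0,0,0,0,0,0]
    - [0,0,0,0,0,0]
    - [0,0,0,0,0,0]
  gripper: 0.1

```text
time: 10.9
tool_pos: [0.4437, -0.0225, 0.078]
tcp_rot: [-3.141, -0.008, -0.004]
ft_force: [0.2, 1.8, 7.2]
grip_width: 0.337
gripper_force: 39.5
```

>>> play_rows:
  motion:
    - [0,0,15,0,0,0]
    - [0,0,30,0,0,0]
    - [0,15,25,0,0,0]
    - [0,30,0,0,0,0]
    - [0,45,0,0,0,0]

```text
time: 11.4
tool_pos: [0.4428, 0.0653, 0.148]
tcp_rot: [3.141, -0.002, 0.004]
ft_force: [0.2, -0.2, -3.7]
grip_width: 0.337
gripper_force: 40.0
```

>>> play_rows:
  motion:
    - [0,45,0,0,0,0]
    - [0,45,0,0,0,0]
    - [0,45,0,0,0,0]
    - [0,40,0,0,0,0]
    - [0,25,0,0,0,0]

```text
time: 11.9
tool_pos: [0.4418, 0.271, 0.1469]
tcp_rot: [-3.14, -0.014, -0.001]
ft_force: [1.2, -1.1, -2.3]
grip_width: 0.335
gripper_force: 40.2
```

>>> play_rows:
  motion:
    - [0,5,0,0,0,0]
    - [0,0,0,0,0,0]
    - [0,0,0,0,0,0]

```text
time: 12.2
tool_pos: [0.442, 0.2697, 0.1465]
tcp_rot: [3.14, 0.005, -0.002]
ft_force: [-0.9, -0.5, -3.0]
grip_width: 0.338
gripper_force: 40.3
```

```bash
python3 look.py w4.png ring_medium ring_large ring_small
```

```text
12.2 [0.44204408 0.26974189 0.14654371] [-0.90800439 -0.46958779 -3.04227759] 0.3380775048660616
w ring_medium 0.87 [311. 180.] 47 [0.4467 0.2745 0.013 ]
w ring_large 0.85 [301.  61.] 65 [0.5449 0.2827 0.013 ]
w ring_small 0.67 [300.  61.] 64 [0.5448 0.2829 0.013 ]
t ring_medium 0.77 [196. 263.] 20 [0.4445 0.2723 0.013 ]
t ring_large 0.87 [192. 216.] 23 [0.5416 0.2815 0.013 ]
t ring_small 0.67 [188. 170.] 17 [0.6376 0.2907 0.013 ]
```

View pics/w4.png

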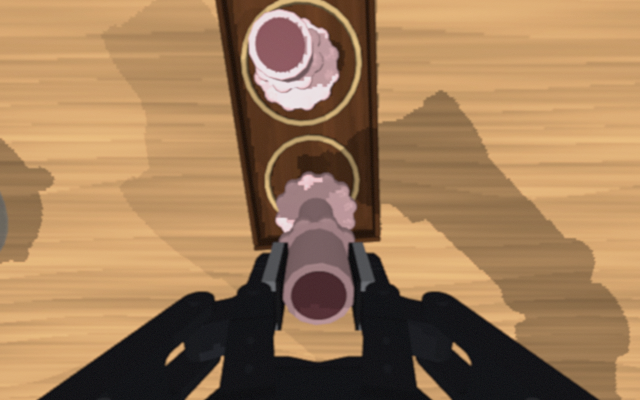

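Foot (315,203) and medium ring (311,180) line up. The large stick stands inside its ring. I'll shift +3,+4 mm and lower.

>>> play_rows:
  motion:
    - [3,4,-20,0,0,0]
    - [0,0,-20,0,0,0]
    - [0,0,-13,0,0,0]
    - [0,0,-4,0,0,0]
    - [0,0,0,0,0,0]

```text
time: 13.1
tool_pos: [0.4453, 0.2756, 0.0893]
tcp_rot: [3.141, 0.007, -0.002]
ft_force: [-0.3, 0.3, -2.6]
grip_width: 0.342
gripper_force: 40.2
```

>>> play_rows:
  motion:
    - [0,0,-2,0,0,0]
    - [0,0,-1.5,0,0,0]
    - [0,0,-1.5,0,0,0]
    - [0,0,-1,0,0,0]
    - [0,0,0,0,0,0]

```text
time: 13.6
tool_pos: [0.4456, 0.276, 0.0839]
tcp_rot: [-3.141, -0.007, -0.0]
ft_force: [0.3, -0.1, -3.0]
grip_width: 0.34
gripper_force: 40.2
```

>>> play_rows:
  motion:
    - [0,0,-1,0,0,0]
    - [0,0,-1,0,0,0]
    - [0,0,0,0,0,0]

```text
time: 13.9
tool_pos: [0.446, 0.2764, 0.0829]
tcp_rot: [-3.141, -0.007, -0.001]
ft_force: [-1.8, 0.1, 6.7]
grip_width: 0.338
gripper_force: 40.8
```

>>> play_rows:
  motion:
    - [0,0,0,0,0,0]
    - [0,0,0,0,0,0]
    - [0,0,0,0,0,0]
    - [0,0,5,0,0,0]
  gripper: 0.7

```text
time: 14.3
tool_pos: [0.4452, 0.2757, 0.0864]
tcp_rot: [3.141, 0.007, -0.002]
ft_force: [-0.7, 0.1, 0.2]
grip_width: 0.702
gripper_force: 0.0
```

>>> play_rows:
  motion:
    - [0,0,30,0,0,0]
    - [0,0,45,0,0,0]
    - [0,0,45,0,0,0]
    - [10,-20,30,0,0,0]
    - [20,-40,0,0,0,0]

```text
time: 14.8
tool_pos: [0.4775, 0.2208, 0.2418]
tcp_rot: [-3.134, -0.02, -0.013]
ft_force: [1.4, 0.7, -0.5]
grip_width: 0.704
gripper_force: 0.0
```

>>> play_rows:
  motion:
    - [20,-40,0,0,0,0]
    - [20,-40,0,0,0,0]
    - [20,-40,0,0,0,0]
    - [20,-40,0,0,0,0]
    - [20,-40,0,0,0,0]

```text
time: 15.3
tool_pos: [0.5759, 0.0143, 0.2371]
tcp_rot: [-3.141, -0.007, -0.0]
ft_force: [0.8, 0.6, -0.4]
grip_width: 0.699
gripper_force: 0.0
```

>>> play_rows:
  motion:
    - [22,-41,0,0,0,0]
    - [20,-40,0,0,0,0]
    - [20,-40,0,0,0,0]
    - [20,-40,0,0,0,0]
    - [10,-20,0,0,0,0]

```text
time: 15.8
tool_pos: [0.6682, -0.1707, 0.2371]
tcp_rot: [3.138, -0.001, 0.002]
ft_force: [-0.6, -0.4, -0.5]
grip_width: 0.698
gripper_force: 0.0
```

>>> play_rows:
  motion:
    - [0,0,0,0,0,0]
    - [0,0,0,0,0,0]
    - [0,0,0,0,0,0]

```text
time: 16.1
tool_pos: [0.667, -0.1628, 0.2365]
tcp_rot: [-3.14, -0.011, 0.002]
ft_force: [0.2, 0.0, -0.1]
grip_width: 0.7
gripper_force: 0.0
```

Run:
```python
from h import *
s,w=wrist(); print(s['time'],s['tool_pos'],s['ft_force']); save(w,'w5.png')
print(proj(w,np.array([.668,-.1654,.09])))
```

```text
16.1 [ 0.6670367  -0.16276121  0.23653776] [ 0.21062691  0.04435382 -0.10372262]
(np.float64(320.1830775928253), np.float64(180.8302404323321))
```

View pics/w5.png

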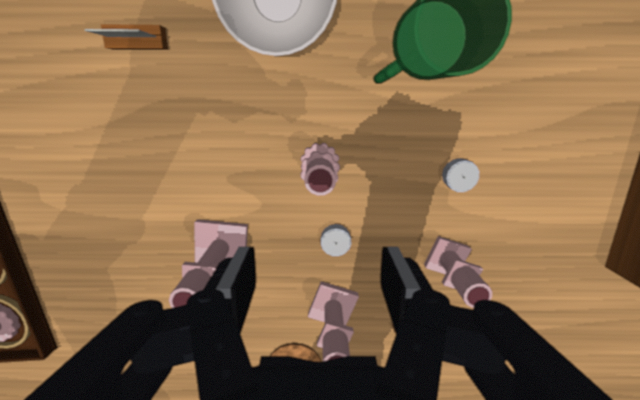

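The small cup rim is at (320,180), as predicted. I'll descend onto it.

>>> play_rows:
  motion:
    - [1,-2,-26,0,0,0]
    - [0,0,-40,0,0,0]
    - [0,0,-40,0,0,0]
    - [0,0,-30,0,0,0]
    - [0,0,-20,0,0,0]

```text
time: 16.65
tool_pos: [0.6669, -0.1643, 0.0783]
tcp_rot: [-3.14, -0.012, 0.006]
ft_force: [0.9, 1.4, 0.6]
grip_width: 0.699
gripper_force: 0.0
```

>>> play_rows:
  motion:
    - [0,0,-19,0,0,0]
    - [0,0,0,0,0,0]
    - [0,0,0,0,0,0]

```text
time: 16.95
tool_pos: [0.6686, -0.1657, 0.0621]
tcp_rot: [-3.141, -0.01, 0.001]
ft_force: [0.8, -0.2, 0.4]
grip_width: 0.701
gripper_force: 0.0
```

>>> play_rows:
  motion:
    - [0,0,0,0,0,0]
    - [0,0,0,0,0,0]
    - [0,0,0,0,0,0]
    - [0,0,0,0,0,0]
    - [0,0,0,0,0,0]
  gripper: 0.1

```text
time: 17.45
tool_pos: [0.6697, -0.1666, 0.0634]
tcp_rot: [-3.141, -0.008, -0.004]
ft_force: [-0.6, 2.1, 6.2]
grip_width: 0.336
gripper_force: 39.3
```

>>> play_rows:
  motion:
    - [0,0,15,0,0,0]
    - [0,0,30,0,0,0]
    - [0,15,25,0,0,0]
    - [0,30,5,0,0,0]
    - [0,40,0,0,0,0]

```text
time: 17.95
tool_pos: [0.6692, -0.0854, 0.1393]
tcp_rot: [3.139, -0.001, 0.006]
ft_force: [0.4, 0.3, -1.9]
grip_width: 0.334
gripper_force: 39.7
```

>>> play_rows:
  motion:
    - [-3,45,0,0,0,0]
    - [-3,45,0,0,0,0]
    - [-3,45,0,0,0,0]
    - [-3,45,0,0,0,0]
    - [-3,45,0,0,0,0]

```text
time: 18.45
tool_pos: [0.6529, 0.1442, 0.1373]
tcp_rot: [3.141, 0.007, -0.0]
ft_force: [0.9, -0.4, -2.3]
grip_width: 0.334
gripper_force: 39.7
```

>>> play_rows:
  motion:
    - [-3,45,0,0,0,0]
    - [-3,45,0,0,0,0]
    - [-3,35,0,0,0,0]
    - [-3,20,0,0,0,0]
    - [-2,2,0,0,0,0]

```text
time: 18.95
tool_pos: [0.6382, 0.2941, 0.1368]
tcp_rot: [-3.14, -0.016, 0.001]
ft_force: [-0.2, 0.7, -2.9]
grip_width: 0.339
gripper_force: 39.7
```

>>> play_rows:
  motion:
    - [0,0,0,0,0,0]
    - [0,0,0,0,0,0]

```text
time: 19.15
tool_pos: [0.6403, 0.2858, 0.1369]
tcp_rot: [3.139, 0.001, 0.0]
ft_force: [-0.2, 0.4, -1.6]
grip_width: 0.339
gripper_force: 39.7
```

```bash
python3 look.py w6.png ring_small
```

```text
19.15 [0.64029858 0.28575958 0.13690715] [-0.17081857  0.38108563 -1.56628408] 0.338640215263778
w ring_small 0.79 [310. 187.] 43 [0.6418 0.2917 0.013 ]
t ring_small 0.67 [204. 174.] 5 [0.63   0.2592 0.013 ]
```

View pics/w6.png

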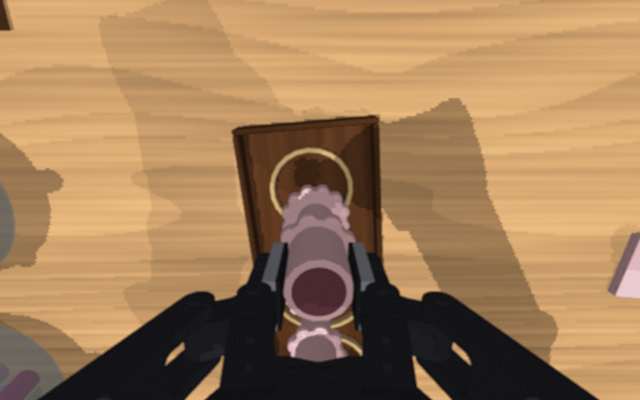

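The small foot (315,210) is aligned with the small ring (310,187). I'll shift +4 mm in y and lower.

>>> play_rows:
  motion:
    - [0,4,-20,0,0,0]
    - [0,0,-20,0,0,0]
    - [0,0,-16,0,0,0]
    - [0,0,-5,0,0,0]
    - [0,0,0,0,0,0]

```text
time: 19.85
tool_pos: [0.6391, 0.2932, 0.0748]
tcp_rot: [3.14, 0.006, -0.003]
ft_force: [0.0, -0.6, -2.2]
grip_width: 0.34
gripper_force: 39.7
```

>>> play_rows:
  motion:
    - [0,0,-2,0,0,0]
    - [0,0,-1.5,0,0,0]
    - [0,0,-1.5,0,0,0]
    - [0,0,-1,0,0,0]
    - [0,0,0,0,0,0]

```text
time: 20.35
tool_pos: [0.6395, 0.294, 0.0699]
tcp_rot: [-3.142, -0.007, -0.0]
ft_force: [0.3, -1.2, -1.3]
grip_width: 0.342
gripper_force: 39.7
```

>>> play_rows:
  motion:
    - [0,-2,-1,0,0,0]
    - [0,0,-1,0,0,0]
    - [0,0,0,0,0,0]

```text
time: 20.65
tool_pos: [0.6399, 0.2918, 0.0684]
tcp_rot: [-3.142, -0.007, -0.001]
ft_force: [-0.2, -0.2, 1.6]
grip_width: 0.34
gripper_force: 40.0
```

>>> play_rows:
  motion:
    - [0,0,0,0,0,0]
    - [0,0,0,0,0,0]
    - [0,0,0,0,0,0]
    - [0,0,5,0,0,0]
  gripper: 0.65

```text
time: 21.05
tool_pos: [0.639, 0.2918, 0.0722]
tcp_rot: [3.141, 0.007, -0.002]
ft_force: [-0.4, -0.8, 0.5]
grip_width: 0.652
gripper_force: 0.0
```

>>> play_rows:
  motion:
    - [0,0,20,0,0,0]
    - [0,0,40,0,0,0]
    - [0,0,40,0,0,0]
    - [0,0,40,0,0,0]
    - [0,0,30,0,0,0]

```text
time: 21.55
tool_pos: [0.6405, 0.2921, 0.2462]
tcp_rot: [-3.14, -0.007, -0.005]
ft_force: [-0.3, 0.2, 0.3]
grip_width: 0.651
gripper_force: 0.0
```

>>> play_rows:
  motion:
    - [0,-45,0,0,0,0]
    - [0,-45,0,0,0,0]
    - [0,-45,0,0,0,0]
    - [0,-45,0,0,0,0]
    - [0,0,0,0,0,0]

```text
time: 22.05
tool_pos: [0.6397, 0.101, 0.2438]
tcp_rot: [3.136, -0.013, 0.001]
ft_force: [0.0, -1.0, 1.0]
grip_width: 0.65
gripper_force: 0.0
```

Run:
```python
from h import *
print(env.get_state()['time'])
a=env.snapshot('top');b=env.snapshot('scene')
cv2.imwrite('pics/fin.png',np.vstack([cv2.resize(a['image'][120:300,130:520],(780,360)),cv2.resize(b['image'][60:380,200:500],(225,240)).repeat(1,0) if 0 else cv2.copyMakeBorder(cv2.resize(b['image'][220:380,310:500],(285,240)),0,0,0,495,0)])[:,:,::-1])
```

```text
22.05
```

View pics/fin.png

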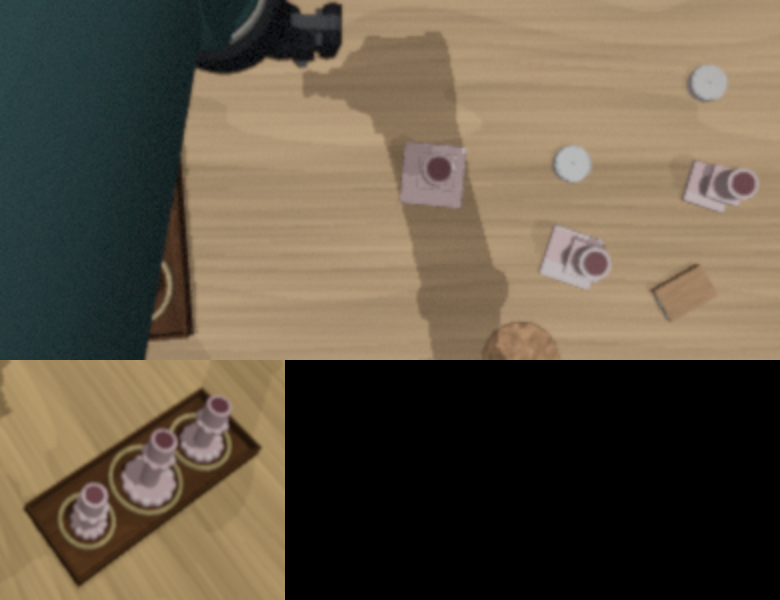

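The three frilled sticks stand upright in their rings: small (88,515), large (148,480) and medium (203,440) in the lower crop. The square ones are where they were.

```bash
python3 -c "
from cell import env
print(env.finish_job())"
```

```text
the job is handed in; nothing more can be done
None
```

The large, medium and small frilled candlesticks are standing upright in their matching rings, set down gently in that order; the square-footed ones were left untouched, and the job was handed in at about 22 s (no verdict was returned).

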